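# Lock a shoe last into the bench jack

### The arm

A 7-joint arm with a two-finger parallel gripper is mounted at the origin on the work surface. World frame = base frame: x ahead of the robot, y to its left, z up, the work surface at z = 0. Lengths are in m, angles in rad, forces in N, time in s.
With the tool pointing down it reaches from about 0.4 to 0.875 m from the base axis. Payload 4.4 kg.
Tool frame: the origin (TCP) lies on the centre line of the jaws, within the pads' length; the fingertips stand 22 mm ahead of it and the grasp point (between the pads) lies 3 mm ahead of it; y points along the fingers, z is the direction in which the jaws open and shut, and the axes are right-handed (so a half turn about y gives the same grasp; the last joint's range is limited). The gripper opens to 85 mm and grips with 20 to 120 N. Pads are 22 mm wide; open, the fingers measure 114 mm over their backs; the gripper's body (76 mm by 85 mm) begins 54 mm behind the grasp point. The pads swing forward as they close: fully open they stand 13 mm farther back than shut.
Start: joints at [1.051, 0.628, 0.038, 1.517, -0.027, 0.996, -0.02], TCP at [0.285, -0.584, 0.253] pointing down, gripper open.
Joint ranges: [-3.06, 3.06], [-0.37, 2.12], [-1.25, 1.32], [0.18, 2.47], [-1.1, 4.24], [0.23, 1.98], [-2.94, 2.94]. Speed limits (rad/s): [2.57, 2.57, 3.14, 3.14, 3.14, 3.14, 3.14].

### API

Orientations are given as a rotation vector (axis times angle).
In Python, from cell import env gives the robot as it stands. The module is installed in compiled form; this text tells all that it offers.
- The arm moves only by the shell command python3 -m handwheel 'ROWS'. ROWS is a JSON object of lists of equal length, an entry for each row: "twist": the turn, a rotation vector about the tool's x, y, z in degrees, a list of three; "travel": the shift along the tool's x, y, z in m, a list of three; "claw": the closure, from 0 (fully open) to 1 (shut). In form: {"twist": [[ax, ay, az], ...], "travel": [[dx, dy, dz], ...], "claw": [claw, ...]}. A call has exactly 10 rows; each row shifts and turns the pose as measured when the row begins, along the tool's axes as they then stand; what a row does not reach is not made up. A row lasts 1/8 s, in which the tool goes at most 62.5 mm and 10.7 degrees, less where a joint would pass 70% of its speed; a pose out of reach is approached as far as the arm can. A call is refused whole if a number of a shift passes 0.0625 or a number of a turn 10.7, either way. A call with a gripper value outside its range is refused whole. The fingers move at their own pace and stop on an object; the grip force is fixed at half the most. Time passes only in rows, so rows that do not move let the fingers close, or fill a call up. It gives the time, the measured TCP pose, the force and the opening at its end, in the units of the state.
- env.get_obs(): the state, without advancing time (a new reading comes with each control period).
- env.camera(name): name is "side" or "top" or "wrist"; returns a dict with "color" (480x640x3 uint8, blue, green, red), "range_z" (480x640 float32, m along the optical axis (not along the pixel's ray), 0 where there is no reading), "fx", "fy", "cx", "cy" (pixels), "eye" and "rotation" of the camera in the world. Camera axes: x right, y down, z forward; pixel columns grow to the right and rows downward; lengths in m; the calibration is good to about 2 mm. A picture is of the moment at which its call begins.
- env.sign_off(): hands the job in, once; it reports no verdict.
The state is a dict: "time_s": time; "qpos": joint angles; "joint_vel": joint speeds; "effort": joint torques, N m; "eef_pos": TCP position; "eef_rot": TCP orientation; "contact_force": force on the tool from outside, world axes, zero at the start; "ft_torque": the same for the moment, N m; "opening": finger opening in m.
Only numpy, scipy, OpenCV 4.12 (cv2) and the standard library are available. Lean on these libraries where they do the work, as an engineer would, in place of code of your own. Each camera call takes 0.05 s, during which the arm holds its last target.

### The job

Take the longer of the two shoe lasts out of the wooden rack, push its foot down through the hole of the bench jack against the spring, turn it clockwise (seen from above) under the plate until it stops, and let go so that it stays locked there. Leave the shorter last standing in the rack.

Things in the scene. Friction and masses are not known exactly. Their poses are not given: they have to be found in the camera images.
- last_long: The longer shoe last: cream plastic foot form, 180 mm long, sole up, on a steel collar (46 mm across, 8 mm thick). Origin: centre of the collar's underside, on the turning axis. x to the toe (105 mm ahead; heel 75 mm behind), z up. Forefoot up to 66 mm wide; 36 mm or less thick under the sole. 0.28 to 0.42 kg.
- last_long_sole (a point): Middle of the long last's flat sole, 70 mm straight above its origin. Here is the waist, 48 mm wide (across y), upright sides from 4 to 50 mm below the sole, from 45 mm behind to 18 mm ahead of this point: grip it here from above, across y.
- last_long_foot (a point): Centre of the underside of the long last's steel foot, 23 mm straight below its origin. The foot: under the collar a round stem 20 mm across, 13 mm long, then a crossbar 56 mm long (along x), 16 mm wide, 10 mm high, stepped in 2.5 mm all round over its lowest 3 mm.
- last_short: The shorter last: same make, 135 mm long, waist 43 mm wide, sole 64 mm above its origin; same collar, foot and axes. It stands in the other pocket of the rack and stays there.
- rack: Fixed wooden rack block 110 x 260 x 45 mm (x, y, z), origin at the centre of its underside. Two oblong pockets, 66 mm (x) by 26 mm (y), 30 mm deep, at y = +70 and -70 mm; a last stands in each, collar on the rack's top, toe to the rack's +x within 0.08 rad. Either last may be in either pocket.
- jack: Fixed bench jack: grey body with a steel top plate 120 x 100 mm (x, y), top 80 mm high; origin at the centre of its underside. The plate is 8 mm thick with an oblong through hole in its middle, 63 mm (along x) by 23 mm: the crossbar goes in lengthwise, toe to either end. Dark marks show the loading (x) and locked directions.
- jack_hole (a point): Centre of the hole at the plate's top face, 80 mm above the bench; axes as the jack's.
- seat_slide (a joint): Sprung seat under the hole, a pocket that takes the crossbar; m, 0 = up (floor 10 mm below the plate's top), grows downward. 7 N to start, 500 N/m. From 0.008 the crossbar clears the plate's underside and can turn; at 0.013 the collar lies on the plate (about 10 N of push). Locked and let go, the spring lifts it to about 0.008, collar 5 mm over the plate.
- seat_turn (a joint): Turn of the seat with the crossbar in it, rad: 0 = in line with the hole, grows clockwise seen from above, stops at 1.05. The crossbar has about 0.1 rad of play in it. Slight friction, no spring back.
Mind the look-alikes: they are no part of the job. Leave any green look-alike of the last_long alone. Leave any blue look-alike of the last_short alone.

How it is judged:
On the way, in this order (a step that is already met when the one before it is completed fails the run):
1. the long last is lifted out of the rack (height (world z) of last_long_foot above 0.06 m), for 0.1 s.
2. its crossbar is in the jack's hole and has pressed the seat down far enough to turn (horizontal distance between last_long_foot and jack_hole below 0.008 m and value of joint seat_slide above 0.0065 m and value of joint seat_turn below 0.6 rad), for 0.02 s.
3. it is turned to the stop (value of joint seat_turn above 0.9 rad and value of joint seat_slide above 0.006 m), for 0.1 s.
At the end, for the whole second after the job is handed in: The long last is upright (0.1 rad) and at rest in the jack, foot within 8 mm of the hole's axis and over 14 mm below the plate's top, seat_turn over 0.9 rad, seat_slide over 6 mm; released. The short last stands in its pocket, moved under 25 mm, tilted under 0.15 rad (all of step 3 and horizontal distance between last_long_foot and jack_hole below 0.008 m and z of last_long_foot in the frame of jack_hole below -0.014 m and angle between last_long's own z axis and vertical below 0.1 rad and linear speed of last_long below 0.02 m/s and distance of last_short from where it was at the start of the episode below 0.025 m and angle between last_short's own z axis and vertical below 0.15 rad); the robot touches nothing.
It fails at once if the short last is pulled out of the rack or knocked over (distance of last_short from where it was at the start of the episode above 0.04 m or angle between last_short's own z axis and vertical above 0.5 rad).
It also fails if it takes over 46 s, if anything falls off the work surface, if the arm or the gripper's body presses on something with over 40 N, if the wrist force passes 120 N, or if a joint passes its speed limit or range.

## Working session

There is one attempt and no reset: what is moved stays moved. The work goes in short steps, Python scripts to look and compute and a shell command to move; the robot and the scene stay as the last step left them, time stands still between calls to the robot, and variables do not carry over. Pictures are saved under pics/ and viewed, and the job is handed in when it is done.

```bash
mkdir -p pics; python3 - <<'E'
from cell import env
import cv2
o=env.get_obs(); print({k:o[k] for k in o})
for n in ["top","side"]:
    c=env.camera(n); cv2.imwrite(f"pics/{n}0.png",c["color"]); print(n,c["fx"],c["fy"],c["cx"],c["cy"],c["eye"],c["rotation"])
E
```

```text
{'time_s': 0.0, 'qpos': array([ 1.051231  ,  0.62936399,  0.03847764,  1.51834514, -0.026993  ,
        0.99633046, -0.02002844]), 'joint_vel': array([ 2.10355395e-04,  4.58170364e-04, -4.63280993e-04,  4.39119061e-05,
        4.12929391e-04,  2.52948791e-04,  4.69345743e-04]), 'effort': array([ 4.07415009e-04, -5.63398719e+01,  1.22654155e+00, -1.93448961e+01,
        1.11022656e-02,  1.04800297e-02,  3.25754195e-05]), 'eef_pos': array([ 0.28468052, -0.58369483,  0.25238546]), 'eef_rot': array([-0.4551534 ,  1.97157704, -1.96780509]), 'contact_force': array([ 0.16784183, -0.79815632,  0.27515693]), 'ft_torque': array([-0.03434539, -0.04428741,  0.0197579 ]), 'opening': 0.08547253798294341}
top 444.4114029046968 444.4114029046968 323.1284757757525 244.83249195465234 [0.37575154 0.03312091 1.01707721] [-2.23105958  2.19081123 -0.08502817]
side 599.2980159604671 599.2980159604671 309.1834531730438 244.59370702005032 [0.03501081 0.98084599 0.75944471] [-0.47329521  2.56295882 -1.38467583]
```

View pics/top0.png

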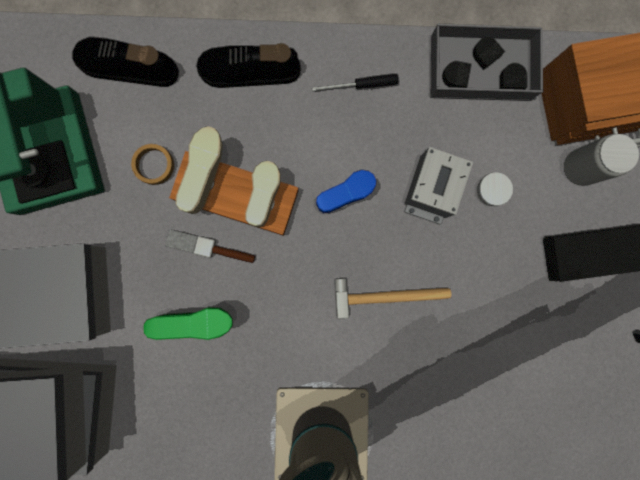

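View pics/side0.png

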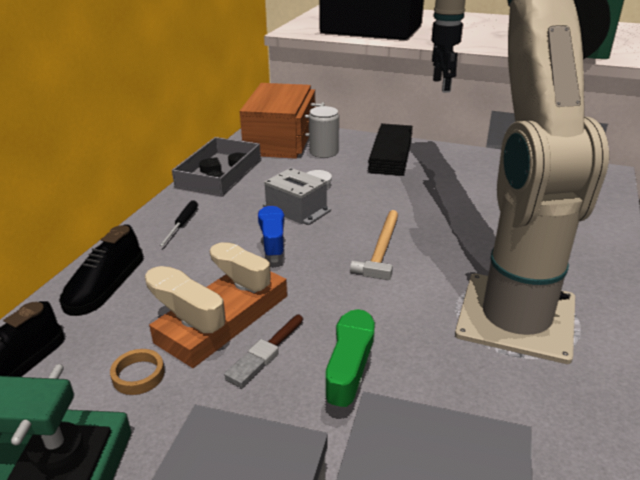

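Top view: the long last is at about (200,170) and the short one at (263,193), both in the rack. The jack is at (440,182) with its hole at (442,180). The green and blue look-alikes lie on the bench. Next I'll measure positions.

```bash
cat > h.py <<'E'
from cell import env
import cv2, numpy as np
from scipy.spatial.transform import Rotation as R
def cloud(c):
    z=c["range_z"]; v,u=np.mgrid[0:480,0:640]
    p=np.stack([(u-c["cx"])/c["fx"]*z,(v-c["cy"])/c["fy"]*z,z],-1)
    return p@R.from_rotvec(c["rotation"]).as_matrix().T+np.array(c["eye"])
def fit(mask,P,name):
    ys,xs=np.nonzero(mask); pts=P[mask]
    (cx,cy),(w,h),a=cv2.minAreaRect((pts[:,:2]*1000).astype(np.float32))
    m=pts[:,:2].mean(0); ev,V=np.linalg.eigh(np.cov((pts[:,:2]-m).T)); d=V[:,1]
    print(name,len(pts),"z",np.round(np.percentile(pts[:,2],[5,50,95]),4),"rect",np.round([cx,cy,w,h,a],1),"mean",m.round(4),"pca deg",np.degrees(np.arctan2(d[1],d[0])).round(2))
    return pts
E
python3 - <<'E'
from h import *
for n in ["top","side"]:
    c=env.camera(n); P=cloud(c); np.savez(f"{n}.npz",P=P,col=c["color"])
    hsv=cv2.cvtColor(c["color"],cv2.COLOR_BGR2HSV)
    valid=c["range_z"]>0
    print(n,"floor",np.median(P[...,2][valid&(abs(P[...,2])<.02)]))
    if n=="top":
        b=lambda x0,x1,y0,y1:(lambda m:(m.__setitem__((slice(y0,y1),slice(x0,x1)),True),m)[1])(np.zeros((480,640),bool))
        z=P[...,2]
        L=fit(valid&b(160,226,115,225)&(z>.1)&(z<.13),P,"long")
        S=fit(valid&b(235,290,150,235)&(z>.095)&(z<.13),P,"short")
        fit(valid&b(160,310,120,240)&(z>.04)&(z<.05),P,"rack")
        J=fit(valid&b(400,480,140,225)&(z>.072)&(z<.088),P,"jack")
        fit(valid&b(425,462,155,205)&(z<.075),P,"hole")
    crop=c["color"][140:230,390:490] if n=="top" else c["color"][150:240,250:350]
    cv2.imwrite(f"pics/jack_{n}.png",cv2.resize(crop,None,fx=6,fy=6,interpolation=cv2.INTER_CUBIC))
E
```

```text
top floor -8.093255263030841e-05
long 2273 z [0.1099 0.1145 0.1173] rect [570.3 262.5  65.9 181.   78.5] mean [0.5725 0.263 ] pca deg 163.91
short 1457 z [0.105  0.1084 0.1112] rect [524.2 132.6  58.  134.8  82.1] mean [0.5268 0.1339] pca deg 166.8
rack 3221 z [0.042  0.0448 0.0477] rect [535.3 203.4 260.9 110.4  73.2] mean [0.5287 0.1887] pca deg 72.98
jack 2367 z [0.076  0.0795 0.0823] rect [ 565.4 -247.1  100.9  121.3   72. ] mean [ 0.5649 -0.2463] pca deg 161.83
hole 329 z [-0.0003  0.0695  0.0732] rect [ 577.8 -263.7  127.2  105.1    0.9] mean [ 0.5683 -0.253 ] pca deg 153.16
side floor 0.0004408500531313253
```

View pics/jack_top.png

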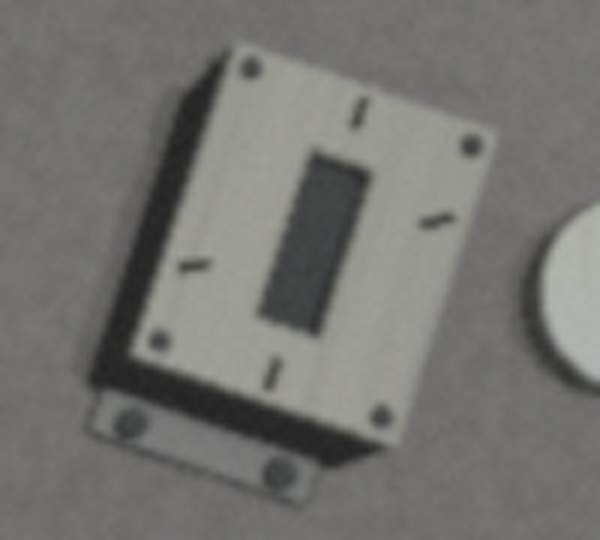

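```bash
python3 - <<'E'
from h import *
for n in ["top","side"]:
    d=np.load(f"{n}.npz"); P=d["P"]
    z=P[...,2]
    def an(name,c0,zl,lim):
        m=(np.hypot(P[...,0]-c0[0],P[...,1]-c0[1])<lim)&(z>zl)&(z<zl+.03)
        p=P[m]
        # keep on own side of the other last
        a=np.radians(-16.8); X=np.array([np.cos(a),np.sin(a)]); Y=np.array([-X[1],X[0]])
        q=np.c_[(p[:,:2]-c0)@X,(p[:,:2]-c0)@Y]; k=abs(q[:,1])<.05; q=q[k]
        print(n,name,"s range",np.percentile(q[:,0],[.2,99.8]).round(4),"z",np.median(p[k,2]).round(4))
        rows=[]
        for s in np.arange(-.075,.105,.01):
            w=q[(q[:,0]>=s)&(q[:,0]<s+.01),1]
            if len(w)>5: rows.append((s+.005,w.min(),w.max(),(w.min()+w.max())/2,np.ptp(w)))
        rows=np.array(rows); print((rows*1000).round(1).tolist())
        w=rows[(rows[:,0]>-.042)&(rows[:,0]<.018)]
        print("mid fit slope deg, offset mm",np.degrees(np.polyfit(w[:,0],w[:,3],1)[0]),np.polyfit(w[:,0],w[:,3],1)[1]*1e3)
    an("long",np.array([.5555,.2704]),.105,.12)
    an("short",np.array([.5151,.1364]),.1,.09)
E
```

```text
top long s range [-0.0729  0.1051] z 0.1146
[[-70.0, -18.5, 18.8, 0.1, 37.4], [-60.0, -22.2, 23.0, 0.4, 45.2], [-50.0, -23.6, 23.3, -0.2, 47.0], [-40.0, -24.5, 23.7, -0.4, 48.2], [-30.0, -24.6, 24.2, -0.2, 48.9], [-20.0, -24.7, 23.7, -0.5, 48.3], [-10.0, -24.7, 23.8, -0.5, 48.6], [-0.0, -25.6, 23.1, -1.3, 48.8], [10.0, -25.9, 22.3, -1.8, 48.2], [20.0, -26.3, 21.6, -2.4, 47.9], [30.0, -28.1, 24.9, -1.6, 53.0], [40.0, -30.0, 27.9, -1.0, 57.8], [50.0, -32.1, 31.3, -0.4, 63.5], [60.0, -32.3, 33.8, 0.7, 66.1], [70.0, -30.8, 31.3, 0.2, 62.1], [80.0, -29.0, 30.2, 0.6, 59.2], [90.0, -25.2, 27.2, 1.0, 52.4], [100.0, -20.9, 19.6, -0.6, 40.5]]
mid fit slope deg, offset mm -1.6720473445288102 -1.2058324910040883
top short s range [-0.0572  0.0764] z 0.1084
[[-60.0, -12.9, 9.7, -1.6, 22.6], [-50.0, -19.1, 16.9, -1.1, 36.0], [-40.0, -21.5, 20.6, -0.4, 42.1], [-30.0, -21.7, 21.4, -0.2, 43.1], [-20.0, -22.0, 20.8, -0.6, 42.8], [-10.0, -21.4, 21.4, -0.0, 42.7], [-0.0, -21.2, 22.2, 0.5, 43.4], [10.0, -21.3, 21.9, 0.3, 43.2], [20.0, -22.4, 25.2, 1.4, 47.6], [30.0, -24.1, 30.9, 3.4, 55.0], [40.0, -25.7,
[... 783 characters left out ...]
0.0, -19.9, 25.2, 2.7, 45.1], [100.0, -15.6, 18.3, 1.4, 33.8]]
mid fit slope deg, offset mm -2.1379383390427975 -0.15510823227199708
side short s range [-0.0605  0.0737] z 0.1084
[[-60.0, -13.5, 17.0, 1.8, 30.5], [-50.0, -18.1, 21.0, 1.4, 39.1], [-40.0, -20.6, 22.8, 1.1, 43.4], [-30.0, -21.1, 23.5, 1.2, 44.6], [-20.0, -20.4, 23.2, 1.4, 43.6], [-10.0, -19.4, 23.9, 2.3, 43.3], [-0.0, -19.6, 24.3, 2.4, 43.9], [10.0, -20.2, 24.7, 2.2, 44.8], [20.0, -20.3, 29.2, 4.5, 49.4], [30.0, -23.2, 38.0, 7.4, 61.2], [40.0, -25.4, 35.1, 4.9, 60.5], [50.0, -22.0, 34.7, 6.4, 56.8], [60.0, -17.9, 31.6, 6.8, 49.5], [70.0, -15.5, 24.2, 4.3, 39.7]]
mid fit slope deg, offset mm 1.6801001687848334 2.2069148749044807
```

```bash
python3 - <<'E'
from h import *
c=env.camera("top"); P=cloud(c);valid=c["range_z"]>0
z=P[...,2]
m=np.zeros((480,640),np.uint8)
m[140:230,400:480]=(abs(z-.08)<.006)[140:230,400:480]
cv2.imwrite("pics/jm.png",cv2.resize(m[140:230,400:480]*255,None,fx=6,fy=6,interpolation=0))
g=cv2.cvtColor(c["color"],cv2.COLOR_BGR2GRAY)
# hole from color: dark inside eroded plate
cr=g[160:205,425:462]; t,b=cv2.threshold(cr,0,255,cv2.THRESH_BINARY_INV+cv2.THRESH_OTSU)
n,l,s,cen=cv2.connectedComponentsWithStats(b); 
for i in range(1,n):
    if s[i,4]>50:
        v,u=np.nonzero(l==i); u=u+425;v=v+160
        Rm=R.from_rotvec(c["rotation"]).as_matrix()
        d=np.c_[(u-c["cx"])/c["fx"],(v-c["cy"])/c["fy"],np.ones(len(u))]@Rm.T
        e=np.array(c["eye"]); p=e+d*((.08-e[2])/d[:,2])[:,None]
        print(s[i],np.round(cv2.minAreaRect((p[:,:2]*1e3).astype(np.float32)),1) if 0 else cv2.minAreaRect((p[:,:2]*1e3).astype(np.float32)),p.mean(0))
E
```

```text
[  8   5  19  31 329] ((564.9476318359375, -246.33299255371094), (23.8137264251709, 63.390869140625), 71.97538757324219) [ 0.56488322 -0.24609679  0.08      ]
```

```bash
cat >> h.py <<'E'
def plan(pos,yaw_z,nrow=None,vmax=.055):
    """yaw_z deg: world heading of tool z; straight move, tool y down; prints rows in tool axes"""
    o=env.get_obs(); M=R.from_rotvec(o["eef_rot"]); p=np.array(o["eef_pos"])
    a=np.radians(yaw_z); z=np.array([np.cos(a),np.sin(a),0]); y=np.array([0,0,-1.]); x=np.cross(y,z)
    G=R.from_matrix(np.c_[x,y,z]); rv=(M.inv()*G).as_rotvec(degrees=True)
    d=np.array(pos)-p
    n=nrow or int(max(np.ceil(np.linalg.norm(d)/vmax),np.ceil(np.abs(rv).max()/9),1))
    print("pos",p.round(4),"d",d.round(4),"rotvec deg",rv.round(2),"n",n)
    for i in range(n):
        Mi=M*R.from_rotvec(rv*i/n,degrees=True)
        print("tw",(rv/n).round(2).tolist(),"tr",Mi.inv().apply(d/n).round(4).tolist())
E
python3 - <<'E'
from h import *
o=env.get_obs(); M=R.from_rotvec(o["eef_rot"]).as_matrix(); print(M.round(3))
print("z heading",np.degrees(np.arctan2(M[1,2],M[0,2])))
for yz in (71.6,-108.4): plan([.5558,.2696,.2],yz,16)
E
```

```text
[[-0.899 -0.     0.438]
 [-0.438  0.001 -0.899]
 [-0.    -1.    -0.001]]
z heading -64.00024698711529
pos [ 0.2849 -0.584   0.2529] d [ 0.2709  0.8536 -0.0529] rotvec deg [ 2.000e-02 -1.356e+02 -6.000e-02] n 16
tw [0.0, -8.48, -0.0] tr [-0.0386, 0.0033, -0.0405]
tw [0.0, -8.48, -0.0] tr [-0.0442, 0.0033, -0.0344]
tw [0.0, -8.48, -0.0] tr [-0.0487, 0.0033, -0.0275]
tw [0.0, -8.48, -0.0] tr [-0.0523, 0.0033, -0.02]
tw [0.0, -8.48, -0.0] tr [-0.0546, 0.0033, -0.0121]
tw [0.0, -8.48, -0.0] tr [-0.0558, 0.0033, -0.0039]
tw [0.0, -8.48, -0.0] tr [-0.0558, 0.0033, 0.0044]
tw [0.0, -8.48, -0.0] tr [-0.0545, 0.0033, 0.0125]
tw [0.0, -8.48, -0.0] tr [-0.0521, 0.0033, 0.0204]
tw [0.0, -8.48, -0.0] tr [-0.0485, 0.0033, 0.0279]
tw [0.0, -8.48, -0.0] tr [-0.0439, 0.0033, 0.0347]
tw [0.0, -8.48, -0.0] tr [-0.0383, 0.0033, 0.0408]
tw [0.0, -8.48, -0.0] tr [-0.0319, 0.0033, 0.046]
tw [0.0, -8.48, -0.0] tr [-0.0247, 0.0033, 0.0502]
tw [0.0, -8.48, -0.0] tr [-0.0171, 0.0033, 0.0533]
tw [0.0, -8.48, -0.0] tr [-0.009, 0.0033, 0.0552]
pos [ 0.2849 -0.584   0.2529] d [ 0.2709  0.8536 -0.0529] rotvec deg [5.00e-02 4.44e+01 2.00e-02] n 16
tw [0.0, 2.77, 0.0] tr [-0.0386, 0.0033, -0.0405]
tw [0.0, 2.77, 0.0] tr [-0.0366, 0.0033, -0.0423]
tw [0.0, 2.77, 0.0] tr [-0.0345, 0.0033, -0.0441]
tw [0.0, 2.77, 0.0] tr [-0.0323, 0.0033, -0.0457]
tw [0.0, 2.77, 0.0] tr [-0.0301, 0.0033, -0.0472]
tw [0.0, 2.77, 0.0] tr [-0.0278, 0.0033, -0.0486]
tw [0.0, 2.77, 0.0] tr [-0.0254, 0.0033, -0.0499]
tw [0.0, 2.77, 0.0] tr [-0.0229, 0.0033, -0.0511]
tw [0.0, 2.77, 0.0] tr [-0.0204, 0.0033, -0.0521]
tw [0.0, 2.77, 0.0] tr [-0.0179, 0.0033, -0.053]
tw [0.0, 2.77, 0.0] tr [-0.0153, 0.0033, -0.0538]
tw [0.0, 2.77, 0.0] tr [-0.0127, 0.0033, -0.0545]
tw [0.0, 2.77, 0.0] tr [-0.01, 0.0033, -0.0551]
tw [0.0, 2.77, 0.0] tr [-0.0073, 0.0033, -0.0555]
tw [0.0, 2.77, 0.0] tr [-0.0046, 0.0033, -0.0558]
tw [0.0, 2.77, 0.0] tr [-0.0019, 0.0033, -0.0559]
```

```bash
python3 -m handwheel '{"twist":[[0,-8.5,0],[0,-8.5,0],[0,-8.5,0],[0,-8.5,0],[0,-8.5,0],[0,-8.5,0],[0,-8.5,0],[0,-8.5,0],[0,-8.5,0],[0,-8.5,0]],"travel":[[-0.0386,0.0033,-0.0405],[-0.0442,0.0033,-0.0344],[-0.0487,0.0033,-0.0275],[-0.0523,0.0033,-0.02],[-0.0546,0.0033,-0.0121],[-0.0558,0.0033,-0.0039],[-0.0558,0.0033,0.0044],[-0.0545,0.0033,0.0125],[-0.0521,0.0033,0.0204],[-0.0485,0.0033,0.0279]],"claw":[0,0,0,0,0,0,0,0,0,0]}'
python3 - <<'E'
from h import *
print(env.get_obs()["qpos"])
plan([.5558,.2696,.17],71.6,10)
E
```

```text
time_s: 1.5
eef_pos: [0.4476, -0.0375, 0.218]
eef_rot: [-1.376, 0.9, -0.912]
contact_force: [0.1, 0.3, -0.2]
opening: 0.0854
[ 0.31524599  0.42139845 -0.40683993  2.09095615  0.27295404  0.67359874
  0.1311297 ]
pos [ 0.4476 -0.0375  0.218 ] d [ 0.1082  0.3071 -0.048 ] rotvec deg [  0.06 -48.39   0.47] n 10
tw [0.01, -4.84, 0.05] tr [-0.024, 0.0047, 0.022]
tw [0.01, -4.84, 0.05] tr [-0.022, 0.0047, 0.024]
tw [0.01, -4.84, 0.05] tr [-0.0199, 0.0047, 0.0258]
tw [0.01, -4.84, 0.05] tr [-0.0177, 0.0047, 0.0273]
tw [0.01, -4.84, 0.05] tr [-0.0153, 0.0047, 0.0287]
tw [0.01, -4.84, 0.05] tr [-0.0128, 0.0048, 0.0299]
tw [0.01, -4.84, 0.05] tr [-0.0103, 0.0048, 0.0309]
tw [0.01, -4.84, 0.05] tr [-0.0076, 0.0048, 0.0317]
tw [0.01, -4.84, 0.05] tr [-0.0049, 0.0048, 0.0322]
tw [0.01, -4.84, 0.05] tr [-0.0022, 0.0048, 0.0325]
```

```bash
python3 -m handwheel '{"twist":[[0,-4.9,0.1],[0,-4.9,0.1],[0,-4.9,0.1],[0,-4.9,0.1],[0,-4.9,0.1],[0,-4.9,0],[0,-4.9,0],[0,-4.9,0],[0,-4.9,0],[0,-4.9,0]],"travel":[[-0.0245,0.0047,0.022],[-0.0225,0.0047,0.024],[-0.0205,0.0047,0.0258],[-0.0180,0.0047,0.0275],[-0.0155,0.0047,0.029],[-0.0128,0.0048,0.0302],[-0.0103,0.0048,0.0312],[-0.0076,0.0048,0.032],[-0.0049,0.0048,0.0325],[-0.0022,0.0048,0.0328]],"claw":[0,0,0,0,0,0,0,0,0,0]}'
python3 - <<'E'
from h import *
c=env.camera("wrist"); cv2.imwrite("pics/w1.png",c["color"])
P=cloud(c); z=P[...,2]; v=c["range_z"]>0
m=v&(z>.105)&(z<.122)&(np.hypot(P[...,0]-.556,P[...,1]-.27)<.12)
print(m.sum()); 
p=P[m]; c0=np.array([.5558,.2696]); a=np.radians(-18.4); X=np.array([np.cos(a),np.sin(a)]); Y=np.array([-X[1],X[0]])
q=np.c_[(p[:,:2]-c0)@X,(p[:,:2]-c0)@Y]
print(q[:,0].min(),q[:,0].max())
for s in np.arange(-.08,.11,.01):
    w=q[(q[:,0]>=s)&(q[:,0]<s+.01),1]
    if len(w)>5: print((np.array([s+.005,*np.percentile(w,[.5,99.5]),np.percentile(w,[.5,99.5]).mean()])*1e3).round(1))
plan([.5558,.2696,.09],71.6,4)
E
```

```text
time_s: 2.75
eef_pos: [0.5537, 0.287, 0.1694]
eef_rot: [-1.559, 0.217, -0.221]
contact_force: [0.1, 0.2, 0.1]
opening: 0.085
29349
-0.07568248339427314 0.08545912776812398
[-75.  -17.   14.8  -1.1]
[-65.  -21.5  19.   -1.2]
[-55.  -24.   21.8  -1.1]
[-45.  -24.8  22.5  -1.1]
[-35.  -24.8  22.6  -1.1]
[-25.  -24.7  22.6  -1. ]
[ -15.  -118.6   22.7  -47.9]
[  -5.  -119.2   22.8  -48.2]
[   5.  -119.3   22.8  -48.2]
[  15.  -118.6   23.   -47.8]
[  25.  -116.9   26.   -45.4]
[  35.  -114.1   29.3  -42.4]
[  45.  -111.    32.5  -39.2]
[  55.  -107.2   35.   -36.1]
[ 65.  -28.3  34.1   2.9]
[ 75.  -26.5  33.5   3.5]
[ 85.  -25.8  16.1  -4.8]
pos [0.5538 0.2929 0.1692] d [ 0.002  -0.0233 -0.0792] rotvec deg [-0.42  2.78  0.11] n 4
tw [-0.11, 0.7, 0.03] tr [0.002, 0.0198, -0.0056]
tw [-0.11, 0.7, 0.03] tr [0.0021, 0.0198, -0.0056]
tw [-0.11, 0.7, 0.03] tr [0.0022, 0.0198, -0.0055]
tw [-0.11, 0.7, 0.03] tr [0.0022, 0.0198, -0.0054]
```

View pics/w1.png

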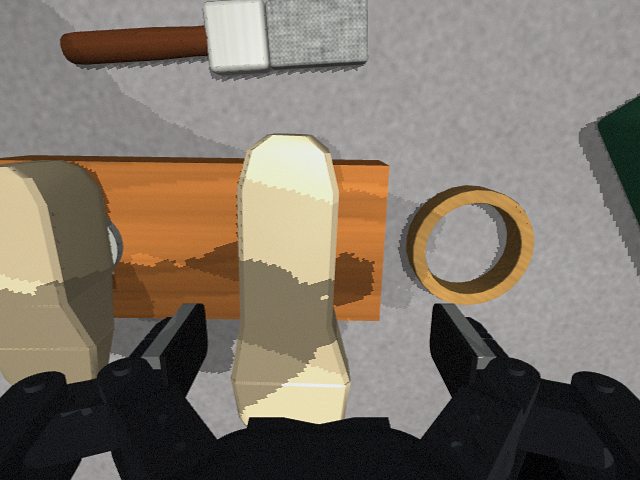

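The wrist view shows the long last's waist centred near (288,250), between the open fingers. Its sides agree with my estimate to about 1 mm.

```bash
python3 -m handwheel '{"twist":[[-0.2,1.4,0],[-0.2,1.4,0],[0,0,0],[0,0,0],[0,0,0],[0,0,0],[0,0,0],[0,0,0],[0,0,0],[0,0,0]],"travel":[[0.004,0,-0.0115],[0.004,0,-0.0115],[0,0,0],[0,0.016,0],[0,0.016,0],[0,0.016,0],[0,0.016,0],[0,0.01,0],[0,0,0],[0,0,0]],"claw":[0,0,0,0,0,0,0,0,0,0]}'
python3 - <<'E'
from h import *
plan([.5553,.2688,.09],71.7,1)
E
```

```text
time_s: 4.05
eef_pos: [0.5543, 0.2639, 0.088]
eef_rot: [-1.56, 0.258, -0.257]
contact_force: [-0.3, -0.3, 0.5]
opening: 0.0855
pos [0.5543 0.2639 0.088 ] d [0.001  0.0049 0.002 ] rotvec deg [ 0.25 -0.46  0.01] n 1
tw [0.25, -0.46, 0.01] tr [-0.0006, -0.002, 0.005]
```

```bash
python3 -m handwheel '{"twist":[[0.2,-0.4,0],[0,0,0],[0,0,0],[0,0,0],[0,0,0],[0,0,0],[0,0,0],[0,0,0],[0,0,0],[0,0,0]],"travel":[[-0.0006,-0.001,0.005],[0,0,0],[0,0,0],[0,0,0],[0,0,0],[0,0,0],[0,0,0],[0,0,0],[0,0,0],[0,0,0]],"claw":[0,0,1,1,1,1,1,1,1,1]}'
python3 - <<'E'
from h import *
print(env.get_obs()["ft_torque"]); plan([.5553,.2688,.25],71.7,4)
E
```

```text
time_s: 5.3
eef_pos: [0.5565, 0.27, 0.091]
eef_rot: [-1.554, 0.249, -0.253]
contact_force: [-0.5, -0.7, 1.0]
opening: 0.047
[ 0.01506688 -0.00421166 -0.01070618]
pos [0.5565 0.27   0.091 ] d [-0.0012 -0.0012  0.159 ] rotvec deg [-0.12 -0.04  0.15] n 4
tw [-0.03, -0.01, 0.04] tr [-0.0001, -0.0397, -0.0003]
tw [-0.03, -0.01, 0.04] tr [-0.0001, -0.0397, -0.0003]
tw [-0.03, -0.01, 0.04] tr [-0.0001, -0.0397, -0.0003]
tw [-0.03, -0.01, 0.04] tr [-0.0002, -0.0397, -0.0004]
```

```bash
python3 -m handwheel '{"twist":[[0,0,0],[0,0,0],[0,0,0],[0,0,0],[0,0,0],[0,0,0],[0,0,0],[0,0,0],[0,0,0],[0,0,0]],"travel":[[0,-0.01,0],[0,-0.01,0],[0,-0.01,0],[0,-0.015,0],[0,-0.02,0],[0,-0.02,0],[0,-0.02,0],[0,-0.02,0],[0,0,0],[0,0,0]],"claw":[1,1,1,1,1,1,1,1,1,1]}'
python3 - <<'E'
from h import *
print(env.get_obs()["ft_torque"]); plan([.565,-.2465,.215],72,10)
for n in ["side"]:
    c=env.camera(n); cv2.imwrite(f"pics/{n}1.png",c["color"])
    P=cloud(c); np.savez("s1.npz",P=P,c=c["color"])
E
```

```text
time_s: 6.55
eef_pos: [0.5549, 0.2688, 0.2243]
eef_rot: [-1.556, 0.249, -0.253]
contact_force: [0.5, -0.4, -3.6]
opening: 0.0475
[-0.04192614  0.0607788   0.01049947]
pos [0.5549 0.2688 0.2243] d [ 0.0101 -0.5153 -0.0093] rotvec deg [-0.04 -0.32  0.12] n 10
tw [-0.0, -0.03, 0.01] tr [0.0172, 0.0009, -0.0486]
tw [-0.0, -0.03, 0.01] tr [0.0171, 0.0009, -0.0486]
tw [-0.0, -0.03, 0.01] tr [0.0171, 0.0009, -0.0486]
tw [-0.0, -0.03, 0.01] tr [0.0171, 0.0009, -0.0486]
tw [-0.0, -0.03, 0.01] tr [0.017, 0.0009, -0.0486]
tw [-0.0, -0.03, 0.01] tr [0.017, 0.0009, -0.0486]
tw [-0.0, -0.03, 0.01] tr [0.017, 0.0009, -0.0487]
tw [-0.0, -0.03, 0.01] tr [0.017, 0.0009, -0.0487]
tw [-0.0, -0.03, 0.01] tr [0.0169, 0.0009, -0.0487]
tw [-0.0, -0.03, 0.01] tr [0.0169, 0.0009, -0.0487]
```

View pics/side1.png

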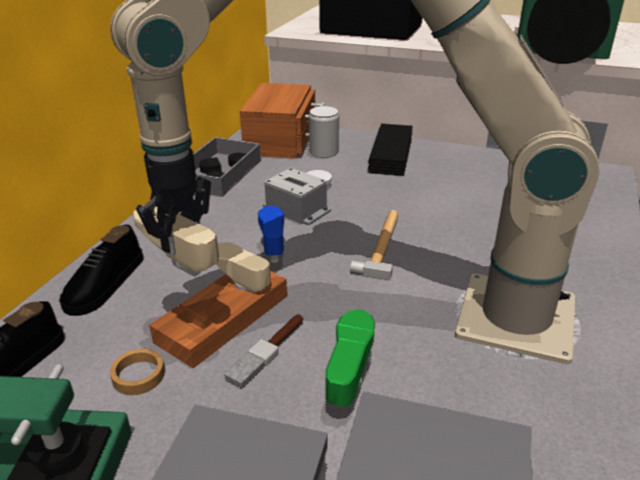

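The last is out of the rack and the short one still stands there. Now carrying it to the jack.

```bash
python3 -m handwheel '{"twist":[[0,0,0],[0,0,0],[0,0,0],[0,0,0],[0,0,0],[0,0,0],[0,0,0],[0,0,0],[0,0,0],[0,0,0]],"travel":[[0.009,0,-0.025],[0.015,0.001,-0.043],[0.018,0.001,-0.052],[0.018,0.001,-0.052],[0.018,0.001,-0.052],[0.018,0.001,-0.052],[0.018,0.001,-0.052],[0.018,0.001,-0.052],[0.014,0.001,-0.040],[0.007,0,-0.020]],"claw":[1,1,1,1,1,1,1,1,1,1]}'
python3 - <<'E'
from h import *
plan([.565,-.2465,.215],72,2)
E
```

```text
time_s: 7.85
eef_pos: [0.5595, -0.2088, 0.2057]
eef_rot: [-1.554, 0.254, -0.237]
contact_force: [0.9, -0.0, -4.0]
opening: 0.0474
pos [ 0.5595 -0.2088  0.2057] d [ 0.0055 -0.0377  0.0093] rotvec deg [-0.04  0.08 -0.64] n 2
tw [-0.02, 0.04, -0.32] tr [0.0084, -0.0047, -0.0171]
tw [-0.02, 0.04, -0.32] tr [0.0084, -0.0047, -0.0171]
```

```bash
python3 -m handwheel '{"twist":[[0,0,-0.3],[0,0,-0.3],[0,0,0],[0,0,0],[0,0,0],[0,0,0],[0,0,0],[0,0,0],[0,0,0],[0,0,0]],"travel":[[0.0084,-0.002,-0.0171],[0.0084,-0.002,-0.0171],[0,0,0],[0,0,0],[0,0,0],[0,0,0],[0,0,0],[0,0,0],[0,0,0],[0,0,0]],"claw":[1,1,1,1,1,1,1,1,1,1]}'
python3 - <<'E'
from h import *
plan([.565,-.2465,.2],72,2)
for n in ["side","wrist","top"]:
    c=env.camera(n); cv2.imwrite(f"pics/{n}2.png",c["color"])
    np.savez(f"{n}2.npz",P=cloud(c),c=c["color"],v=c["range_z"]>0)
E
```

```text
time_s: 9.1
eef_pos: [0.5651, -0.2449, 0.2084]
eef_rot: [-1.554, 0.244, -0.24]
contact_force: [-0.0, -0.9, -3.6]
opening: 0.0474
pos [ 0.5651 -0.2449  0.2084] d [-0.0001 -0.0016 -0.0084] rotvec deg [-0.17  0.31 -0.18] n 2
tw [-0.08, 0.15, -0.09] tr [0.0002, 0.0042, -0.0008]
tw [-0.08, 0.15, -0.09] tr [0.0002, 0.0042, -0.0008]
```

View pics/side2.png

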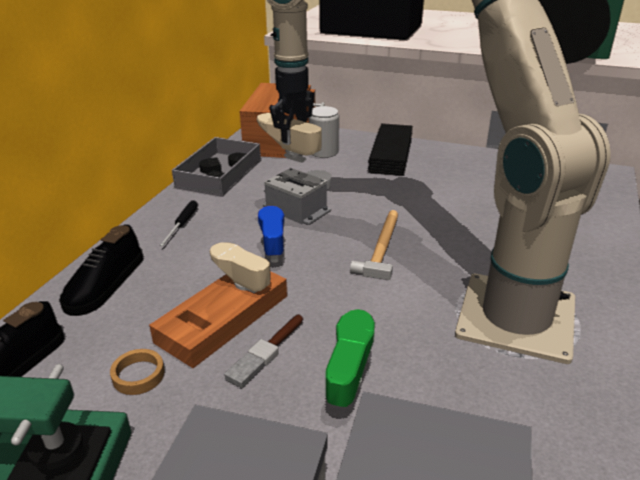

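View pics/wrist2.png

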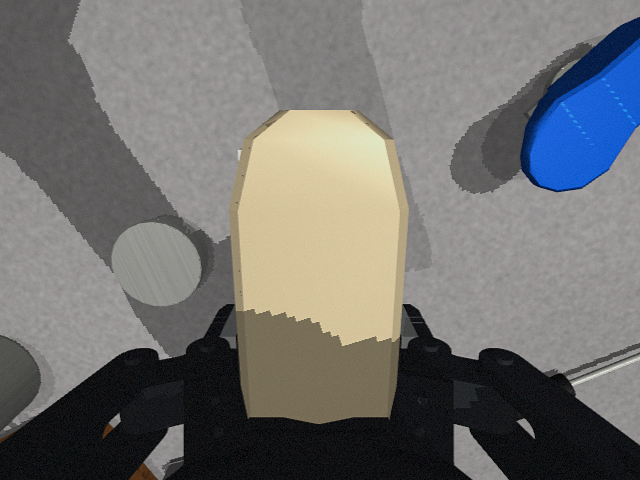

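View pics/top2.png

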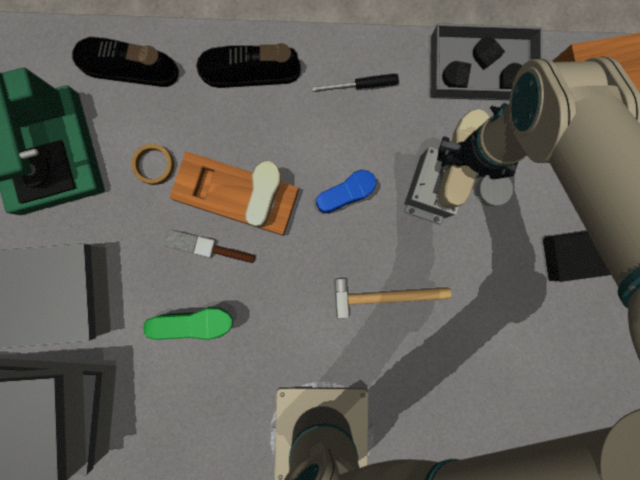

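All three views show the last held over the jack, which lies around (300,190) in the side view. Next I'll measure how it sits in the hand.

```bash
python3 - <<'E'
from h import *
o=env.get_obs(); t=np.array(o["eef_pos"]); M=R.from_rotvec(o["eef_rot"]).as_matrix()
print(t)
for n in ["wrist","top","side"]:
    d=np.load(n+"2.npz"); P=d["P"]; hsv=cv2.cvtColor(d["c"],cv2.COLOR_BGR2HSV)
    q=(P-t)@M   # tool axes: x toe, y down, z lateral
    m=d["v"]&(abs(q[...,0])<.13)&(abs(q[...,2])<.05)&(q[...,1]>-.045)&(q[...,1]<.03)&(hsv[...,1]>40)&(hsv[...,2]>50)
    p=q[m]; print(n,len(p),p.min(0).round(4),p.max(0).round(4))
    ms=p[:,1]<np.percentile(p[:,1],90)
    if n!="side":
        A=np.c_[p[:,0],p[:,2],np.ones(len(p))]; k=abs(p[:,1]+.024)<.015
        for _ in range(4):
            co=np.linalg.lstsq(A[k],p[k,1],rcond=None)[0]; k=abs(A@co-p[:,1])<.003
        print("sole y=",co[2].round(4),"slopes deg x,z",np.degrees(co[:2]).round(2),k.sum())
        s=p[k]
        for a in np.arange(-.08,.11,.01):
            w=s[(s[:,0]>=a)&(s[:,0]<a+.01),2]
            if len(w)>15: print((np.array([a+.005,*np.percentile(w,[1,99]),np.percentile(w,[1,99]).mean()])*1e3).round(1),len(w))
        print("x range",np.percentile(s[:,0],[.3,99.7]))
cr=cv2.imread("pics/side2.png")[90:230,230:350]; cv2.imwrite("pics/s2c.png",cv2.resize(cr,None,fx=5,fy=4.2,interpolation=cv2.INTER_CUBIC) if 0 else cv2.resize(cr,None,fx=4,fy=4,interpolation=cv2.INTER_CUBIC))
E
```

```text
[ 0.56508593 -0.24499503  0.20843798]
wrist 48963 [-0.0761 -0.044  -0.0471] [0.0168 0.0038 0.0377]
sole y= -0.0251 slopes deg x,z [0.14 0.07] 48560
[-75.  -16.   14.4  -0.8] 2645
[-65.  -20.7  18.7  -1. ] 6074
[-55.  -23.3  21.3  -1. ] 6705
[-45.  -24.1  22.2  -0.9] 6374
[-35.  -24.1  22.3  -0.9] 5894
[-25.  -24.   22.3  -0.8] 5390
[-15.  -24.1  22.4  -0.9] 5008
[ -5.  -24.1  22.3  -0.9] 4614
[  5.  -23.8  22.2  -0.8] 4233
[ 15.  -22.8  21.2  -0.8] 1623
x range [-0.07547415  0.01422185]
top 1885 [-0.0758 -0.0275 -0.034 ] [0.1041 0.0284 0.0362]
sole y= -0.0234 slopes deg x,z [0.2  0.66] 1455
[-75.  -15.3  14.8  -0.2] 46
[-65.  -19.1  19.6   0.2] 115
[-55.  -21.4  22.9   0.7] 136
[-45.  -22.6  23.7   0.5] 138
[-35.  -22.5  23.1   0.3] 139
[-25.  -23.   23.1   0. ] 137
[-15.  -23.2  23.4   0.1] 136
[ -5.  -20.2  21.3   0.5] 50
[35.  17.9 30.1 24. ] 17
[45.  14.8 32.2 23.5] 53
[55.  10.1 35.  22.5] 71
[65.   4.  33.8 18.9] 93
[75.  -2.3 33.9 15.8] 103
[85.  -8.1 30.5 11.2] 106
[ 95.  -11.9  23.2   5.6] 96
[105.   -4.4  14.9   5.3] 19
x range [-0.07452369  0.10315016]
side 1333 [-0.0818 -0.0441 -0.0366] [0.1031 0.0299 0.0482]
```

View pics/s2c.png

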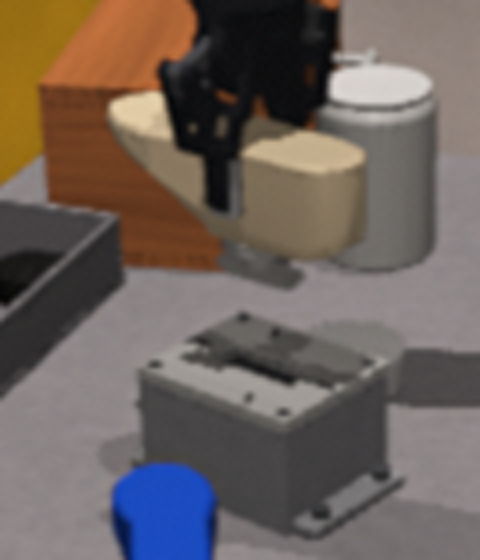

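```bash
python3 -m handwheel '{"twist":[[-0.2,0.3,-0.2],[0,0,0],[0,0,0],[0,0,0],[0,0,0],[0,0,0],[0,0,0],[0,0,0],[0,0,0],[0,0,0]],"travel":[[0.001,0.004,-0.0016],[0,0.012,0],[0,0.012,0],[0,0.012,0],[0,0.012,0],[0,0,0],[0,0,0],[0,0,0],[0,0,0],[0,0,0]],"claw":[1,1,1,1,1,1,1,1,1,1]}'
python3 - <<'E'
from h import *
plan([.5656,-.2469,.155],72,1)
c=env.camera("side"); cv2.imwrite("pics/s3.png",cv2.resize(c["color"][90:230,230:350],None,fx=4,fy=4,interpolation=cv2.INTER_CUBIC))
E
```

```text
time_s: 10.5
eef_pos: [0.5656, -0.2471, 0.1525]
eef_rot: [-1.557, 0.247, -0.247]
contact_force: [-0.1, 0.5, -2.8]
opening: 0.0475
pos [ 0.5656 -0.2471  0.1525] d [-0.      0.0002  0.0025] rotvec deg [ 0.04 -0.03  0.02] n 1
tw [0.04, -0.03, 0.02] tr [-0.0001, -0.0025, 0.0002]
```

View pics/s3.png

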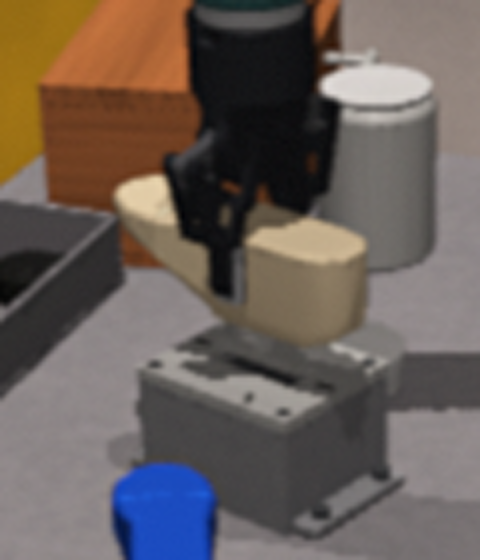

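The foot hovers over the hole slot at about (265,360) in the crop. Inserting slowly now.

```bash
python3 -m handwheel '{"twist":[[0,0,0],[0,0,0],[0,0,0],[0,0,0],[0,0,0],[0,0,0],[0,0,0],[0,0,0],[0,0,0],[0,0,0]],"travel":[[0,0.003,0],[0,0.003,0],[0,0.003,0],[0,0.003,0],[0,0,0],[0,0,0],[0,0,0],[0,0,0],[0,0,0],[0,0,0]],"claw":[1,1,1,1,1,1,1,1,1,1]}'
python3 - <<'E'
from h import *
print(env.get_obs()["ft_torque"]);plan([.5656,-.2469,.126],72,1)
E
```

```text
time_s: 11.8
eef_pos: [0.5658, -0.2471, 0.1398]
eef_rot: [-1.557, 0.247, -0.248]
contact_force: [0.4, 0.3, -3.7]
opening: 0.0471
[0.02720692 0.07377733 0.00112931]
pos [ 0.5658 -0.2471  0.1398] d [-0.0002  0.0002 -0.0138] rotvec deg [ 0.04 -0.04  0.04] n 1
tw [0.04, -0.04, 0.04] tr [-0.0002, 0.0138, 0.0002]
```

The foot is in the hole without touching, with the force still only the last's weight. Pressing down.

```bash
python3 -m handwheel '{"twist":[[0,0,0],[0,0,0],[0,0,0],[0,0,0],[0,0,0],[0,0,0],[0,0,0],[0,0,0],[0,0,0],[0,0,0]],"travel":[[0,0.003,0],[0,0.003,0],[0,0.003,0],[0,0.003,0],[0,0.001,0],[0,0,0],[0,0,0],[0,0,0],[0,0,0],[0,0,0]],"claw":[1,1,1,1,1,1,1,1,1,1]}'
python3 - <<'E'
from h import *
print(env.get_obs()["ft_torque"]);plan([.5656,-.2469,.126],72,1)
E
```

```text
time_s: 13.05
eef_pos: [0.5661, -0.2469, 0.1347]
eef_rot: [-1.563, 0.245, -0.249]
contact_force: [-2.6, -0.5, 5.6]
opening: 0.0475
[0.18976911 0.71201639 0.00378353]
pos [ 0.5661 -0.2469  0.1347] d [-0.0005 -0.     -0.0087] rotvec deg [ 0.32 -0.05  0.2 ] n 1
tw [0.32, -0.05, 0.2] tr [-0.0004, 0.0087, -0.0001]
```

```bash
python3 -m handwheel '{"twist":[[0.2,0,0.2],[0,0,0],[0,0,0],[0,0,0],[0,0,0],[0,0,0],[0,0,0],[0,0,0],[0,0,0],[0,0,0]],"travel":[[-0.0005,0.003,0],[0,0.003,0],[0,0.003,0],[0,0.003,0],[0,0.003,0],[0,0.003,0],[0,0.002,0],[0,0.002,0],[0,0.002,0],[0,0.002,0]],"claw":[1,1,1,1,1,1,1,1,1,1]}'
python3 - <<'E'
from h import *
print(env.get_obs()["ft_torque"]);plan([.5656,-.2469,.126],72,1)
c=env.camera("side"); cv2.imwrite("pics/s4.png",cv2.resize(c["color"][90:230,230:350],None,fx=4,fy=4,interpolation=cv2.INTER_CUBIC))
E
```

```text
time_s: 14.3
eef_pos: [0.5662, -0.2465, 0.1262]
eef_rot: [-1.569, 0.246, -0.251]
contact_force: [-5.2, 1.4, 15.2]
opening: 0.0475
[0.48588153 1.37098115 0.06329667]
pos [ 0.5662 -0.2465  0.1262] d [-0.0006 -0.0004 -0.0002] rotvec deg [ 0.69 -0.11  0.33] n 1
tw [0.69, -0.11, 0.33] tr [-0.0004, 0.0002, -0.0006]
```

View pics/s4.png

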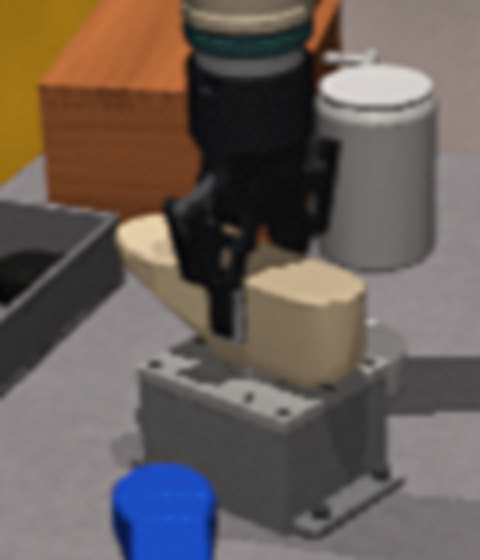

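The collar lies on the plate: 19 N of push, and the TCP height matches. Now turning clockwise while keeping the push on.

```bash
python3 -m handwheel '{"twist":[[0.3,4,0.2],[0.2,6,0.1],[0,7,0],[0,7,0],[0,7,0],[0,7,0],[0,7,0],[0,7,0],[0,7,0],[0,4,0]],"travel":[[-0.0003,0.0015,-0.0003],[0,0.0015,0],[0,0.0015,0],[0,0.0015,0],[0,0.0015,0],[0,0.0015,0],[0,0.0015,0],[0,0.0015,0],[0,0.0015,0],[0,0.0015,0]],"claw":[1,1,1,1,1,1,1,1,1,1]}'
python3 - <<'E'
from h import *
print(env.get_obs()["ft_torque"]);plan([.5656,-.2469,.126],72-60,1)
E
```

```text
time_s: 15.6
eef_pos: [0.5661, -0.2487, 0.1261]
eef_rot: [-1.273, 1.111, -1.131]
contact_force: [-4.4, 1.6, 11.9]
opening: 0.0473
[0.41203258 1.13737905 0.13599835]
pos [ 0.5661 -0.2487  0.1261] d [-0.0005  0.0018 -0.0001] rotvec deg [-0.03 -5.07  0.82] n 1
tw [-0.03, -5.07, 0.82] tr [-0.0018, 0.0001, -0.0003]
```

```bash
python3 -m handwheel '{"twist":[[0,3,0.4],[0,3,0.4],[0,3,0],[0,2,0],[0,1,0],[0,0,0],[0,0,0],[0,0,0],[0,0,0],[0,0,0]],"travel":[[-0.001,0.0015,0],[0,0.0015,0],[0,0.0015,0],[0,0.0015,0],[0,0.0015,0],[0,0.001,0],[0,0,0],[0,0,0],[0,0,0],[0,0,0]],"claw":[1,1,1,1,1,1,1,1,1,1]}'
python3 - <<'E'
from h import *
o=env.get_obs();print(o["ft_torque"],o["qpos"]);plan([.5656,-.2469,.126],72-60,1)
for n in ["top","side","wrist"]:
    c=env.camera(n); cv2.imwrite(f"pics/{n}5.png",c["color"])
    P=cloud(c); np.savez(f"{n}5.npz",P=P,c=c["color"],v=c["range_z"]>0)
    if n!="side":
        t=np.array(o["eef_pos"]); M=R.from_rotvec(o["eef_rot"]).as_matrix(); q=(P-t)@M
        hsv=cv2.cvtColor(c["color"],cv2.COLOR_BGR2HSV)
        m=(abs(q[...,0])<.13)&(abs(q[...,2])<.05)&(abs(q[...,1]+.025)<.006)&(c["range_z"]>0)&(hsv[...,1]>40)
        s=q[m]; print(n,len(s),"sole h",np.median(P[m][:,2]),np.percentile(s[:,0],[.3,99.7]))
        for a in np.arange(-.08,.11,.01):
            w=s[(s[:,0]>=a)&(s[:,0]<a+.01),2]
            if len(w)>15: print((np.array([a+.005,*np.percentile(w,[1,99]),np.percentile(w,[1,99]).mean()])*1e3).round(1))
E
```

```text
time_s: 16.85
eef_pos: [0.5652, -0.248, 0.1308]
eef_rot: [-1.21, 1.224, -1.247]
contact_force: [-2.5, -1.1, -0.2]
opening: 0.0478
[0.1059291  0.35598681 1.34308422] [ 0.4864722   0.73422312 -0.21004838  1.72226097  0.24767599  0.70598835
  0.1085123 ]
pos [ 0.5652 -0.248   0.1308] d [ 0.0004  0.0011 -0.0048] rotvec deg [  0.18 -13.82   1.15] n 1
tw [0.18, -13.82, 1.15] tr [-0.0012, 0.0048, 0.0003]
top 1125 sole h 0.1541111505167847 [-0.07532458  0.1021844 ]
[-75.  -14.3  13.9  -0.2]
[-65.  -19.7  20.1   0.2]
[-55.  -22.4  22.7   0.1]
[-45. -23.  23.  -0.]
[-35.  -24.   21.7  -1.1]
[-25.  -23.5  22.   -0.7]
[-15.  -32.8  22.4  -5.2]
[ -5.  -42.    6.1 -17.9]
[ 45.  -27.9 -14.5 -21.2]
[ 55.  -27.9  -9.6 -18.7]
[ 65.  -27.3  -3.2 -15.3]
[ 75.  -24.4   2.4 -11. ]
[ 85.  -22.    8.8  -6.6]
[ 95.  -15.5  16.1   0.3]
wrist 51306 sole h 0.15547486156522605 [-0.07466797  0.01513819]
[-75.  -14.8  13.7  -0.6]
[-65.  -20.1  19.   -0.6]
[-55.  -22.6  21.8  -0.4]
[-45.  -23.7  22.9  -0.4]
[-35.  -23.7  22.9  -0.4]
[-25.  -23.5  23.1  -0.2]
[-15.  -45.5  46.3   0.4]
[ -5.  -43.7  43.9   0.1]
[  5.  -23.4  23.5   0. ]
[ 15.  -22.1  22.2   0.1]
```

View pics/top5.png

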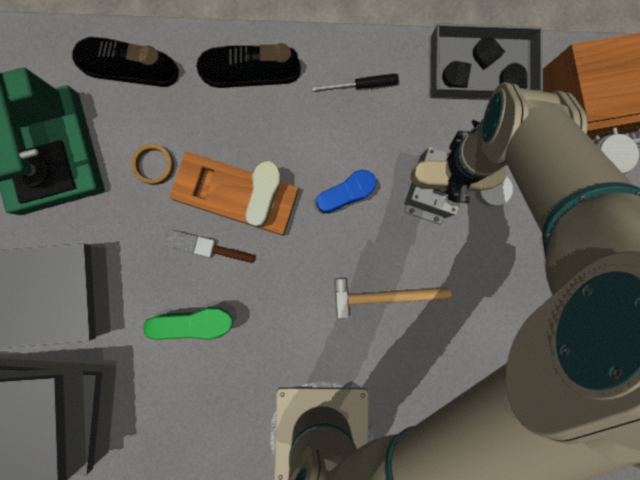

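The turn is against the stop: 1.34 N·m about the vertical. With the push relaxed, the sole is at z ≈ 0.155, so the collar is about 5 mm above the plate, as expected for a lock. The top picture shows the last turned along the second marks at about (440,175). Relieving the torque and opening.

```bash
python3 -m handwheel '{"twist":[[0,-2,0],[0,-1,0],[0,0,0],[0,0,0],[0,0,0],[0,0,0],[0,0,0],[0,0,0],[0,0,0],[0,0,0]],"travel":[[0,0,0],[0,0,0],[0,0,0],[0,0,0],[0,0,0],[0,0,0],[0,0,0],[0,0,0],[0,0,0],[0,0,0]],"claw":[1,1,1,0,0,0,0,0,0,0]}'
python3 - <<'E'
from h import *
o=env.get_obs();print(o["ft_torque"]);plan([.5656,-.2469,.126],72-60,1)
E
```

```text
time_s: 18.25
eef_pos: [0.5668, -0.2479, 0.1304]
eef_rot: [-1.23, 1.186, -1.211]
contact_force: [0.8, -0.1, 0.0]
opening: 0.0856
[ 0.00385874 -0.00732287  0.03758175]
pos [ 0.5668 -0.2479  0.1304] d [-0.0012  0.001  -0.0044] rotvec deg [ 1.000e-02 -1.099e+01  1.100e+00] n 1
tw [0.01, -10.99, 1.1] tr [-0.0011, 0.0043, -0.0012]
```

```bash
python3 -m handwheel '{"twist":[[0,0,0],[0,0,0],[0,0,0],[0,0,0],[0,0,0],[0,0,0],[0,0,0],[0,0,0],[0,0,0],[0,0,0]],"travel":[[0,-0.01,0],[0,-0.02,0],[0,-0.03,0],[0,-0.03,0],[0,-0.03,0],[0,-0.03,0],[0,-0.01,0],[0,0,0],[0,0,0],[0,0,0]],"claw":[0,0,0,0,0,0,0,0,0,0]}'
python3 - <<'E'
from h import *
o=env.get_obs();t=np.array(o["eef_pos"])
for n in ["wrist","side","top"]:
    c=env.camera(n); cv2.imwrite(f"pics/{n}6.png",c["color"]); P=cloud(c)
    m=(np.hypot(P[...,0]-.565,P[...,1]+.247)<.115)&(abs(P[...,2]-.155)<.012)&(c["range_z"]>0)
    p=P[m]; print(n,len(p))
    if len(p)<200: continue
    A=np.c_[p[:,:2]-[.565,-.247],np.ones(len(p))];k=np.ones(len(p),bool)
    for _ in range(4):
        co=np.linalg.lstsq(A[k],p[k,2],rcond=None)[0]; k=abs(A@co-p[:,2])<.003
    print("sole z",co[2].round(4),"tilt deg",np.degrees(np.hypot(*co[:2])).round(2))
    s=p[k]
    for h in (-90,-85,-91.5,-93):
        a=np.radians(h); X=np.array([np.cos(a),np.sin(a)]);Y=np.array([-X[1],X[0]])
        q=np.c_[(s[:,:2]-[.565,-.247])@X,(s[:,:2]-[.565,-.247])@Y]
        r=[]
        for b in np.arange(-.045,.018,.009):
            w=q[(q[:,0]>=b)&(q[:,0]<b+.009),1]
            if len(w)>10: r.append((b,np.percentile(w,[1,99]).mean(),np.ptp(w)))
        if len(r)>2:
            r=np.array(r); print(h,"slope",np.degrees(np.polyfit(r[:,0],r[:,1],1)[0]).round(2),"off",r[:,1].mean().round(4),"w",np.median(r[:,2]).round(4),"ends",np.percentile(q[:,0],[.3,99.7]).round(4))
E
```

```text
time_s: 19.5
eef_pos: [0.5653, -0.2441, 0.2968]
eef_rot: [-1.231, 1.187, -1.209]
contact_force: [-0.6, -0.6, -0.2]
opening: 0.0855
wrist 15647
sole z 0.1561 tilt deg 0.09
-90 slope 4.33 off -0.0006 w 0.0482 ends [-0.0723  0.1032]
-85 slope -0.94 off 0.0002 w 0.0478 ends [-0.0725  0.1038]
-91.5 slope 5.96 off -0.0008 w 0.0484 ends [-0.0723  0.1027]
-93 slope 7.57 off -0.001 w 0.0486 ends [-0.0721  0.1024]
side 751
sole z 0.1546 tilt deg 0.37
-90 slope 5.08 off -0.0025 w 0.0462 ends [-0.0761  0.1019]
-85 slope 0.35 off -0.0017 w 0.0463 ends [-0.0754  0.1025]
-91.5 slope 6.66 off -0.0026 w 0.0463 ends [-0.0762  0.1018]
-93 slope 8.2 off -0.0029 w 0.0464 ends [-0.0763  0.1016]
top 1636
sole z 0.1543 tilt deg 0.49
-90 slope 4.47 off -0.0002 w 0.0468 ends [-0.0728  0.0768]
-85 slope -0.79 off 0.0005 w 0.0468 ends [-0.0729  0.0767]
-91.5 slope 6.06 off -0.0005 w 0.0469 ends [-0.0729  0.0769]
-93 slope 7.41 off -0.0008 w 0.0472 ends [-0.0727  0.0769]
```

View pics/side6.png

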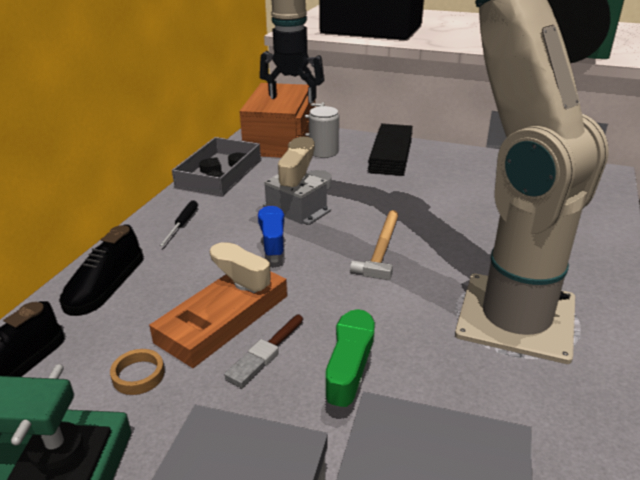

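View pics/wrist6.png

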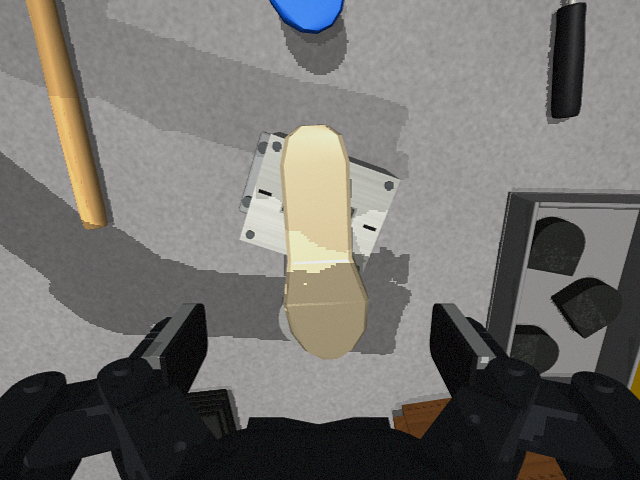

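The last stands upright in the jack: its yaw is about 68° clockwise of the hole (60° stop plus play) and its collar is about 5 mm above the plate. The gripper is clear, and the short last still stands in its pocket at about (240,265) in the side view. Handing in.

```bash
python3 -c "
from cell import env
print(env.get_obs()['joint_vel'].round(3)); print(env.sign_off())"
```

```text
[-0.    -0.003 -0.002 -0.006 -0.     0.     0.001]
the job is handed in; nothing more can be done
None
```

I took the long last from the rack, pushed its foot through the jack's hole until the collar lay on the plate (about 19 N), and turned it clockwise to the stop (1.3 N·m). Then I let go, raised the gripper clear and handed the job in at about 20 s. The hand-in gives no verdict.

- **Lock:** The last checks put the sole at z ≈ 0.154–0.156 m, so the collar is about 5 mm above the plate as it should be when locked.
- **Position:** Tilt is at most 0.5°, and the sideways offset from the hole is within about 1–3 mm (the side camera gives the largest).
- **Turn:** The last stands about 68° clockwise of the hole. That is roughly 2° more than the 60° stop plus the stated play would give. I put this down to measuring error, and I could not read the seat joint directly.
- **Short last:** It still stands in its pocket in the last side picture. I did not measure its final pose.

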